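Seat a loaded tube rotor in the two slots of its bench rotator

TASK

Pick up the loaded tube rotor, lower its axle into both open bearing slots of the tube rotator at once, and press it gently past the sprung catches until both ends are fully home on the slot bottoms. Then push one of its tubes down so that the rotor turns about its axle by some 30 degrees, to see that it runs freely, and leave it seated, without forcing the bearings or disturbing the rack and the dishes.

Things in the scene. Friction and masses are not known exactly. Their poses are not given: they have to be found in the camera images.
- rotor: Loose tube rotor, 0.32-0.46 kg, lying on its tubes, axis 27 mm up. Origin: mid-axle; y along the axle to the drive end, z up. Steel axle, 10 mm dia, 264 long, in an aluminium bar 20 wide, 190 long. Below it six white-capped tubes along x, axes 18 mm below the axle's, at y = +-38, +-60, +-82 mm, reaching 62 mm out at the cap end, 48 at the other. Black collars (22 mm dia) end at y = +-104 mm.
- rotator: Tube rotator: white plate 140 x 325 mm on feet. Origin on the bench midway between two grey slotted posts (y = +-115 mm, 14 thick, 44 wide, top 126 mm up); y points to the drive end with the grey motor box (y = 145 to 188 mm, 135 high). It stands left or right of the rotor, always with its drive end on the same side as the rotor's (yaw within 0.7 rad).
- seat_drive (a point): Axle centre when home in the post by the motor box, mid-thickness: 100 mm above the bench, 5 mm above the slot bottom. Both slots are open upwards, 12 mm wide; from 18 to 26 mm above this point 45-degree lead-ins widen to a 28 mm mouth. x across the slot, y along the axle.
- seat_idle (a point): The same point in the other post, 230 mm away. In each slot a sprung steel catch bulges from the +x wall: it resists from about 7 to 1 mm above the bottom with 6-10 N at each end, pressing the axle to the -x wall. An axle left part-way stays there.
- base_plate (a point): Top of the base plate midway between the posts, 18 mm above the bench. Plate and posts sit on soft rubber feet: they sink several mm while pressed and spring back. A push of 20 to 23 N on the rotor's middle takes both ends to the bottom; over 28 N is too much for the bearings. Lower the rotor in; never drop it.
- axle_drive (a point): Point on the axle's axis 115 mm from the middle at the drive end, which carries a dark steel disc (28 mm dia, 127 to 133 mm from the middle); it belongs at seat_drive. The seated axle has some 4 mm of end play each way.
- axle_idle (a point): Point on the axle's axis 115 mm from the middle at the other end; it belongs at seat_idle.
- hub (a point): Top centre of the rotor's blue plastic grip hub, 26 mm above the axle's axis. The hub is 22 mm thick along the rotor's x, 44 mm along y and 34 mm high; 30 mm to the nearest tube on each side.
- tube_cap (a point): Top of the white cap of the tube at y = +60 mm, on the rotor's -x side, 52 mm from the axle: a good place to push down with shut fingers to turn the seated rotor, which takes under 10 N. It may stay turned.
- rack: Bystander: wire rack of capped culture tubes, 64 x 156 mm, 101 mm high, 0.7 kg; origin under its middle.
- dish_red: Bystander: closed petri dish of red agar, 91 mm across, 16 mm high; origin under its middle.
- dish_green: Bystander: closed petri dish of green agar, 91 mm across, 16 mm high; origin under its middle.

How it is judged:
By the outcome, as a careful person would: the job done as asked, in the order asked, and still so for the second after the job is handed in, with the robot touching nothing.
It also fails if it takes over 69 s, if anything falls off the work surface, if the arm or the gripper's body presses on something with over 40 N, if the wrist force passes 120 N, or if a joint passes its speed limit or range.

ROBOT

A 7-joint arm with a two-finger parallel gripper is mounted at the origin on the work surface. World frame = base frame: x ahead of the robot, y to its left, z up, the work surface at z = 0. Lengths are in m, angles in rad, forces in N, time in s.
With the tool pointing down it reaches from about 0.4 to 0.85 m from the base axis. Payload 10.4 kg.
Tool frame: the origin (TCP) lies midway between the tips of the shut fingers; the grasp point (between the pads) lies 19 mm behind it; z points along the fingers, y is the line along which they close (so a half turn about z gives the same grasp; the last joint's range is limited). The gripper opens to 85 mm and grips with 20 to 120 N. Pads are 22 mm wide; open, the fingers measure 114 mm over their backs; the gripper's body (76 mm by 85 mm) begins 54 mm behind the grasp point. The pads swing forward as they close: fully open they stand 13 mm farther back than shut.
Start: joints at [1.252, 0.332, -0.065, 1.46, 0.022, 1.35, -0.088], TCP at [0.182, -0.598, 0.211] pointing down, gripper open.
Joint ranges: [-2.6, 2.6], [-0.5, 2.12], [-1.47, 1.34], [0.16, 2.42], [-1.27, 4.41], [0.06, 2.06], [-2.6, 2.6]. Speed limits (rad/s): [2.22, 2.22, 2.79, 2.79, 3.14, 3.14, 3.14].

INTERFACE

Orientations are given as a unit quaternion [x, y, z, w].
In Python, from workcell import monitor, eyes, manip gives the robot as it stands.
- The arm moves only by the tool send_rows, never from a script. Its arguments are lists of equal length, an entry for each row: "offset": the shift along the tool's x, y, z in mm, a list of three; "roll": the turn about the tool's z in rad. In form: {"offset": [[tx, ty, tz], ...], "roll": [roll, ...]}. A call has exactly 5 rows; each row is the pose to reach, as a shift and turn from the pose commanded when the call began, along the tool's axes at that moment; what a row does not reach only later rows make up. A row lasts 1/12 s, in which the tool goes at most 41.7 mm and 7.16 degrees, less where a joint would pass 70% of its speed; a pose out of reach is approached as far as the arm can. A call with a gripper value outside its range is refused whole. "jaw" is the opening, from 0 (shut) to 1 (fully open), set as the call begins (left out, the last holds). The fingers move at their own pace and stop on an object; "newtons" is the grip in N (left out, the last holds). Time passes only in rows, so rows that repeat a pose let the fingers close, or fill a call up. It gives the time, the measured TCP pose, the force and the opening at its end, in the units of the state.
- monitor.get_obs(): the state, without advancing time (a new reading comes with each control period).
- eyes.camera(name): name is "scene" or "top"; returns (picture, depth): 400x640x3 uint8, blue, green, red; 400x640 float32, m along the optical axis (not along the pixel's ray), 0 where there is no reading.
- eyes.camera_params(name): a dict with "fovy" (degrees; the focal length in pixels is half the picture's height over the tangent of half this angle, whatever the lens; pixels are square), "cx", "cy" (the principal point, pixels), "R" (3x3) and "t" (3): a world point X has camera coordinates R X + t. Camera axes: x right, y down, z forward; pixel columns grow to the right and rows downward; lengths in m; the calibration is good to about 2 mm. A picture is of the moment at which its call begins. camera_params takes no time and is no camera call.
- manip.hand_in(): hands the job in, once; it reports no verdict.
The state is a dict: "clock": time; "joint_pos": joint angles; "joint_velocities": joint speeds; "tau": joint torques, N m; "position": TCP position; "ee_rot": TCP orientation; "ft_force": force on the tool from outside, world axes, zero at the start; "torque": the same for the moment, N m; "grip_width": opening from 0.0 (shut) to 1.0 (fully open).
Only numpy, scipy, OpenCV 4.12 (cv2) and the standard library are available. Lean on these libraries where they do the work, as an engineer would, in place of code of your own. Each camera call takes 0.05 s, during which the arm holds its last target. There are 200 camera calls.

## Working session

There is one attempt and no reset: what is moved stays moved. The work goes in short steps, Python scripts to look and compute and a tool call to move; the robot and the scene stay as the last step left them, time stands still between calls to the robot, and variables do not carry over. Pictures are saved under pics/ and viewed, on a budget of 10 in all, crops included, one or two more only if the job needs it, and the job is handed in when it is done.

Besides the shell and the picture viewer there is one more tool, called after "Call:" as a command line: name --pt "numbers of a row" for each row, then --argument value for the rest. send_rows: Moves the arm, as the interface text tells. Its arguments: {"type":"object","properties":{"offset":{"type":"array"},"roll":{"type":"array"},"jaw":{"type":"number"},"newtons":{"type":"number"}},"required":["offset","roll"]}

```bash
ls; mkdir -p pics; python3 - <<'E'
from workcell import monitor, eyes, manip
import cv2, numpy as np
print(monitor.get_obs())
for n in ("scene","top"):
    im,d=eyes.camera(n); p=eyes.camera_params(n); print(n,p)
    cv2.imwrite(f"pics/{n}0.png",im); np.savez(f"{n}0.npz",im=im,d=d)
E
```

```text
pics
{'clock': 0.0, 'joint_pos': array([ 1.25241551,  0.33289032, -0.06471844,  1.46096523,  0.02163432,
        1.34990138, -0.08848359]), 'joint_velocities': array([ 0.00089778,  0.00158866, -0.00076115, -0.00131905,  0.00019607,
       -0.00061668, -0.00091624]), 'tau': array([-4.42311557e-04, -6.25447726e+01,  4.90495178e-02, -3.91601658e+01,
        1.62451708e-02,  9.97396186e-03,  1.67748959e-05]), 'position': array([ 0.18204938, -0.59746249,  0.20979308]), 'ee_rot': array([ 9.89079232e-01,  1.47382955e-01, -1.55436691e-04, -7.17076945e-04]), 'ft_force': array([0.00201025, 0.75381726, 0.4138115 ]), 'torque': array([-0.01329793, -0.02904043,  0.00902663]), 'grip_width': 0.9991890280833474}
scene {'fovy': 42.16705398086469, 'cx': 318.6531091100666, 'cy': 206.68914049239277, 'R': array([[ 0.87184044,  0.48935102,  0.02073216],
       [ 0.33629866, -0.56731115, -0.75170557],
       [-0.35608631,  0.66233952, -0.6591729 ]]), 't': array([-0.51208823, -0.14220473,  1.59728611])}
top {'fovy': 54.41281188987112, 'cx': 323.72500124814445, 'cy': 193.4092356699598, 'R': array([[-0.01952461, -0.99966208, -0.01716172],
       [-0.99483363,  0.02113494, -0.09929433],
       [ 0.09962349,  0.01513437, -0.9949101 ]]), 't': array([0.01447906, 0.57209065, 1.01555729])}
```

View pics/top0.png

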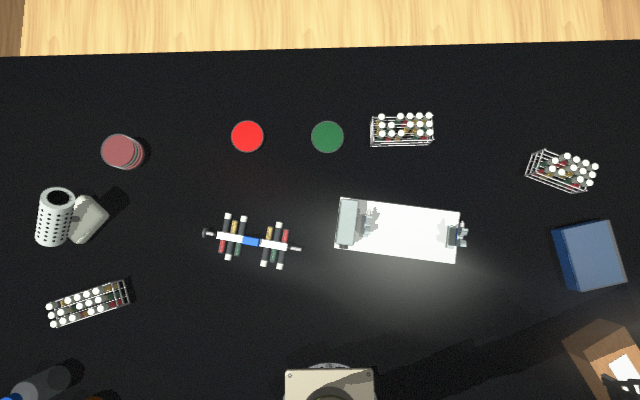

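View pics/scene0.png

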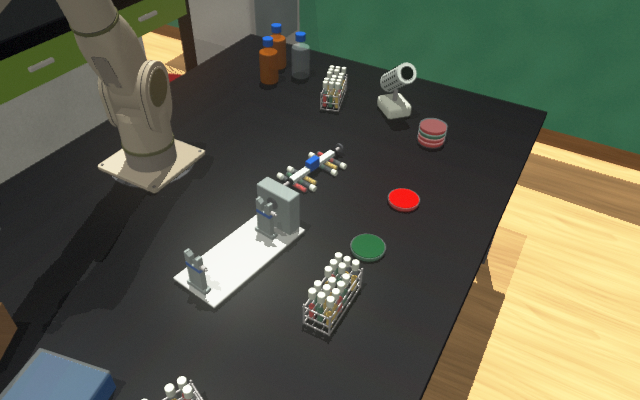

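```bash
cat > h.py <<'E'
import numpy as np, cv2
from workcell import monitor, eyes, manip
def par(n):
    p=eyes.camera_params(n); f=200/np.tan(np.radians(p['fovy'])/2); return p,f
def cloud(n,d):
    p,f=par(n); v,u=np.mgrid[0:400,0:640]
    c=np.stack([(u-p['cx'])/f*d,(v-p['cy'])/f*d,d],-1)
    return (c-p['t'])@p['R']
def ray(n,u,v,z):
    p,f=par(n); r=p['R'].T@np.array([(u-p['cx'])/f,(v-p['cy'])/f,1]); o=-p['R'].T@p['t']
    return o+r*(z-o[2])/r[2]
def proj(n,X):
    p,f=par(n); c=np.atleast_2d(X)@p['R'].T+p['t']; return np.c_[c[:,0]/c[:,2]*f+p['cx'],c[:,1]/c[:,2]*f+p['cy']]
E
python3 - <<'E'
from h import *
z=np.load('top0.npz'); im,d=z['im'],z['d']; C=cloud('top',d)
b,g,r=[im[...,i].astype(int) for i in range(3)]
v,u=np.mgrid[0:400,0:640]
m=(b>120)&(r<90)&(g<130)&(u>200)&(u<300)&(v>200)&(v<280)
P=C[m]; print('hub px',u[m].mean(),v[m].mean(),m.sum(),P.mean(0),np.median(P[:,2])); print('hub ray',ray('top',u[m].mean(),v[m].mean(),.053))
ok=(d>0)
# rotor region heights
mr=ok&(u>195)&(u<308)&(v>205)&(v<275)
print('bench z',np.median(C[ok&(u>200)&(u<300)&(v>280)&(v<300)][:,2]))
# axle: bar pixels z ~.037
ma=mr&(C[...,2]>.015)
pts=C[ma]; q=pts[:,:2]; c,_,vt=0,0,0
h=ray('top',u[m].mean(),v[m].mean(),.053)
print('rotor pts',len(pts))
# rotator
mp=ok&(u>325)&(u<480)&(v>185)&(v<275)
for lo,hi in((.012,.026),(.11,.129),(.129,.15)):
    k=mp&(C[...,2]>lo)&(C[...,2]<hi); n,l,s,ce=cv2.connectedComponentsWithStats(k.astype(np.uint8))
    for i in range(1,n):
        if s[i,4]>8:
            Q=C[l==i]; R=cv2.minAreaRect((Q[:,:2]*1000).astype(np.float32)); print(lo,s[i],Q.mean(0).round(4),R)
w=(b>200)&(g>200)&(r>200)&mp
R=cv2.minAreaRect((C[w][:,:2]*1000).astype(np.float32)); print('white',R,C[w].mean(0))
c1=cv2.resize(im[200:280,195:310],None,fx=6.9,fy=6.9,interpolation=cv2.INTER_CUBIC)
cv2.imwrite('pics/a.png',c1[:, :800])
E
```

```text
hub px 252.92592592592592 241.03703703703704 27 [0.44939796 0.18925166 0.050387  ] 0.050830236477621304
hub ray [0.44943826 0.18874027 0.053     ]
bench z -5.1914919933443236e-05
rotor pts 1394
0.012 [ 339  197  121   67 4958] [ 0.4673 -0.2134  0.0182] ((471.5194091796875, -190.14598083496094), (324.9089050292969, 140.03109741210938), 81.41350555419922)
0.012 [334 240   7   9  31] [ 0.433  -0.0271  0.0175] ((436.5099792480469, -29.828632354736328), (16.094371795654297, 21.318357467651367), 89.11988067626953)
0.11 [365 216   7   7  43] [ 0.4984 -0.1048  0.1233] ((498.3018798828125, -104.67301940917969), (14.073591232299805, 14.375755310058594), 89.47521209716797)
0.11 [364 227   7   8  41] [ 0.471  -0.1007  0.1231] ((470.8153381347656, -100.95130157470703), (13.870097160339355, 14.798358917236328), 77.79147338867188)
0.11 [459 228   9   8  51] [ 0.4642 -0.331   0.1224] ((464.2900390625, -332.4435729980469), (15.837656021118164, 15.544899940490723), 78.76554107666016)
0.11 [458 240   8   7  49] [ 0.4371 -0.327   0.122 ] ((436.49609375, -328.3880615234375), (15.395236015319824, 14.432486534118652), 87.20589447021484)
0.129 [336 199  23  47 816] [ 0.4918 -0.0522  0.1348] ((492.21539306640625, -52.37317657470703), (42.861637115478516, 109.63663482666016), 81.50370025634766)
white ((471.38067626953125, -190.4405975341797), (323.0159912109375, 137.78321838378906), 81.37092590332031) [ 0.46718283 -0.20100945  0.03419759]
```

View pics/a.png

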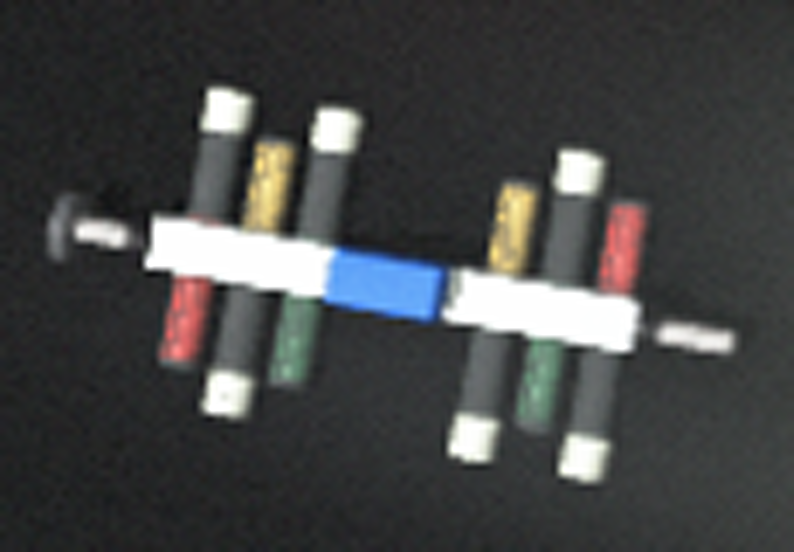

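```bash
cat >> h.py <<'E'
def go(x,y,z,phi=None,obs=None):
    o=obs or monitor.get_obs(); from scipy.spatial.transform import Rotation as R
    M=R.from_quat(o['ee_rot']).as_matrix(); ph=np.arctan2(M[1,0],M[0,0])
    off=M.T@(np.array([x,y,z])-o['position'])*1000
    print('at',o['position'].round(4),'phi',ph.round(4),'F',o['ft_force'].round(1),'off',off.round(1),'roll',None if phi is None else round(ph-phi,3),'t',round(o['clock'],2),'w',round(o['grip_width'],3))
E
python3 - <<'E'
from h import *
p,f=par('top'); print('cam',-p['R'].T@p['t'])
pt=lambda a,b,z: ray('top',195+(a+.5)/6.9-.5,200+(b+.5)/6.9-.5,z)
a=pt(150,242,.037);b=pt(637,325,.037);c=pt(62,230,.027);e=pt(735,341,.027)
print(a,b,(a+b)/2,np.linalg.norm(a-b)); print(c,e,(c+e)/2,np.linalg.norm(c-e))
for q in((a,b),(c,e)): dd=q[0]-q[1]; print('psi(x axis)',np.arctan2(dd[1],dd[0])-np.pi/2)
z=np.load('top0.npz'); C=cloud('top',z['d'])
im=z['im'].astype(int); v,u=np.mgrid[0:400,0:640]
m=(im.min(2)>190)&(u>212)&(u<292)&(v>225)&(v<256)&(abs(C[...,2]-.037)<.006)
Q=C[m]; print('bar',cv2.minAreaRect((Q[:,:2]*1000).astype(np.float32)))
go(.45,-.3,.21,1.41)
# axle direction in scene via posts
z=np.load('top0.npz'); C=cloud('top',z['d'])
for (u0,u1,v0,v1) in((360,375,214,236),(455,470,226,248)):
    S=C[v0:v1,u0:u1].reshape(-1,3); S=S[(S[:,2]>.121)&(S[:,2]<.131)]; print(cv2.minAreaRect((S[:,:2]*1000).astype(np.float32)),S[:,2].max())
E
```

```text
cam [ 0.46824436 -0.01298675  1.06744205]
[0.46780277 0.28910583 0.037     ] [0.43270167 0.10232165 0.037     ] [0.45025222 0.19571374 0.037     ] 0.19005372975001888
[0.47309255 0.32635245 0.027     ] [0.42554477 0.06576489 0.027     ] [0.44931866 0.19605867 0.027     ] 0.2648899186625438
psi(x axis) -0.18575683326215509
psi(x axis) -0.18047831102234202
bar ((449.8539733886719, 197.48712158203125), (188.87322998046875, 19.5726318359375), 78.99666595458984)
at [ 0.182  -0.5975  0.2099] phi 0.2958 F [ 0.4 -0.1 -0.4] off [ 3.430e+02 -2.065e+02  1.000e-01] roll -1.114 t 0.1 w 0.998
((484.61407470703125, -103.27678680419922), (14.004528999328613, 43.562110900878906), 81.3586196899414) 0.12891043743193023
((450.3058776855469, -330.3377685546875), (13.924020767211914, 43.89002227783203), 81.05007934570312) 0.1300998021932589
```

Call:
send_rows --pt "34 -21 0" --pt "68 -41 0" --pt "103 -62 0" --pt "137 -82 0" --pt "171 -103 0" --roll '[-0.11,-0.22,-0.33,-0.44,-0.557]' --jaw 1

```text
clock: 0.52
position: [0.3166, -0.4478, 0.2104]
ee_rot: [0.909, 0.416, -0.0, -0.0]
ft_force: [0.8, -0.7, -0.3]
grip_width: 1.001
```

Call:
send_rows --pt "40 1 0" --pt "80 1 0" --pt "120 2 0" --pt "160 3 0" --pt "200 3 0" --roll '[-0.11,-0.22,-0.33,-0.44,-0.557]'

```text
clock: 0.93
position: [0.4504, -0.2992, 0.2105]
ee_rot: [0.76, 0.65, -0.0, 0.0]
ft_force: [0.3, -1.1, 0.5]
grip_width: 0.998
```

Call:
send_rows --pt "40 -6 0" --pt "80 -12 0" --pt "120 -19 0" --pt "160 -25 0" --pt "200 -31 0" --roll '[0.01,0.02,0.028,0.028,0.028]'

```text
clock: 1.35
position: [0.4505, -0.0966, 0.2104]
ee_rot: [0.771, 0.637, -0.0, 0.0]
ft_force: [1.2, 0.2, 0.6]
grip_width: 0.999
```

Call:
send_rows --pt "40 -7 0" --pt "80 -14 0" --pt "120 -20 0" --pt "160 -27 0" --pt "200 -34 0" --roll '[0,0,0,0,0]'

```text
clock: 1.77
position: [0.4547, 0.1061, 0.2106]
ee_rot: [0.771, 0.637, -0.0, 0.0]
ft_force: [0.9, 0.3, 0.9]
grip_width: 1.003
```

Call:
send_rows --pt "30 -6 15" --pt "60 -12 40" --pt "89 -18 65" --pt "89 -18 95" --pt "89 -18 105" --roll '[0,0,0,0,0]'

```text
clock: 2.18
position: [0.4517, 0.196, 0.1019]
ee_rot: [0.77, 0.639, -0.002, -0.001]
ft_force: [-0.7, -1.6, -0.3]
grip_width: 0.997
```

```bash
python3 - <<'E'
from h import *
go(.450,.196,.023,1.386)
im,_=eyes.camera('scene'); q=proj('scene',np.array([.45,.196,.05]))[0].astype(int); print(q)
c=im[max(q[1]-90,0):q[1]+60,q[0]-90:q[0]+90]; cv2.imwrite('pics/b.png',cv2.resize(c,None,fx=4,fy=4,interpolation=cv2.INTER_CUBIC))
E
```

```text
at [0.4517 0.196  0.1019] phi 1.3853 F [-0.7 -1.6 -0.3] off [-0.2 -1.3 78.9] roll -0.001 t 2.18 w 0.997
[310 159]
```

View pics/b.png

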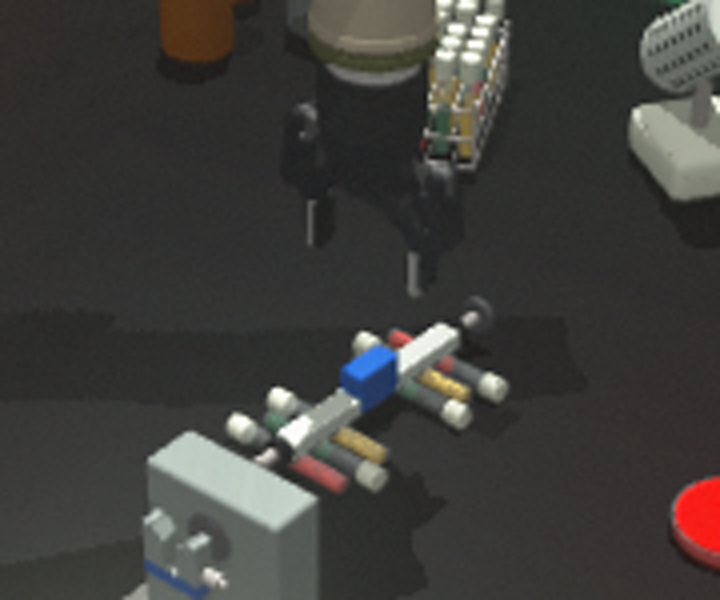

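Call:
send_rows --pt "0 -1 20" --pt "0 -1 42" --pt "0 -1 60" --pt "0 -1 73" --pt "0 -1 79" --roll '[0,0,0,0,0]'

```text
clock: 2.65
position: [0.4534, 0.1939, 0.0259]
ee_rot: [0.771, 0.637, -0.001, 0.0]
ft_force: [-0.9, -0.8, -0.6]
grip_width: 0.999
```

Call:
send_rows --pt "0 0 0" --pt "0 0 0" --pt "0 0 0" --pt "0 0 0" --pt "0 0 0" --roll '[0,0,0,0,0]' --jaw 0 --newtons 60

```text
clock: 3.07
position: [0.4538, 0.1954, 0.0274]
ee_rot: [0.771, 0.637, 0.001, 0.0]
ft_force: [0.2, -0.0, -0.1]
grip_width: 0.301
```

Call:
send_rows --pt "0 0 0" --pt "0 0 0" --pt "0 0 0" --pt "0 0 0" --pt "0 0 0" --roll '[0,0,0,0,0]'

```text
clock: 3.48
position: [0.4538, 0.1955, 0.0275]
ee_rot: [0.771, 0.637, 0.0, 0.0]
ft_force: [-3.3, -1.4, 8.1]
grip_width: 0.225
```

Call:
send_rows --pt "0 0 -2" --pt "0 0 -6" --pt "0 0 -12" --pt "0 0 -20" --pt "0 0 -30" --roll '[0,0,0,0,0]'

```text
clock: 3.9
position: [0.4529, 0.1953, 0.0571]
ee_rot: [0.771, 0.637, -0.0, -0.0]
ft_force: [0.2, -0.0, -3.2]
grip_width: 0.228
```

Call:
send_rows --pt "0 0 -20" --pt "0 0 -50" --pt "0 0 -90" --pt "0 0 -125" --pt "0 0 -145" --roll '[0,0,0,0,0]'

```text
clock: 4.32
position: [0.454, 0.1965, 0.2064]
ee_rot: [0.77, 0.638, 0.002, 0.001]
ft_force: [1.3, 0.6, -2.8]
grip_width: 0.23
```

Call:
send_rows --pt "0 0 0" --pt "0 0 0" --pt "0 0 0" --pt "0 0 0" --pt "0 0 0" --roll '[0,0,0,0,0]'

```text
clock: 4.73
position: [0.4525, 0.1951, 0.2003]
ee_rot: [0.771, 0.637, -0.001, -0.001]
ft_force: [0.0, -0.0, -3.2]
grip_width: 0.23
```

```bash
python3 - <<'E'
from h import *
go(.4675,-.2168,.2,1.421)
im,d=eyes.camera('scene'); q=proj('scene',np.array([.45,.196,.2]))[0].astype(int); print(q)
it,dt=eyes.camera('top'); np.savez('l.npz',im=im,d=d,it=it,dt=dt); r=proj('top',np.array([.45,.196,.2]))[0].astype(int); print(r)
c=im[max(q[1]-50,0):q[1]+70,q[0]-80:q[0]+80]; e=it[r[1]-60:r[1]+60,r[0]-80:r[0]+80]
c=cv2.copyMakeBorder(c,0,120-c.shape[0],0,0,0)
cv2.imwrite('pics/c.png',cv2.resize(np.hstack([c,e]),None,fx=2.5,fy=2.5,interpolation=cv2.INTER_CUBIC))
E
```

```text
at [0.4525 0.1951 0.2003] phi 1.382 F [ 0.  -0.  -3.2] off [-401.7   92.     0.5] roll -0.039 t 4.73 w 0.23
[311 115]
[236 242]
```

View pics/c.png

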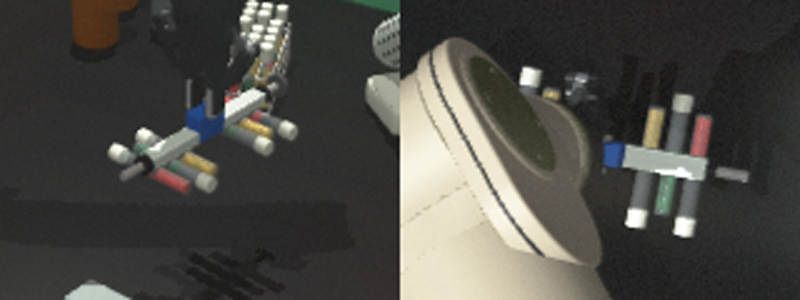

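```bash
python3 - <<'E'
from h import *
z=np.load('l.npz'); it,dt=z['it'].astype(int),z['dt']; C=cloud('top',dt)
px=lambda a,b:(156+(a-400+.5)/2.5-.5,182+(b+.5)/2.5-.5)
T=np.array([.4525,.1951]); ph=1.382; ey=np.array([np.sin(ph-np.pi/2+np.pi/2),0]) 
ps=ph-np.pi/2; ex=np.array([np.cos(ps),np.sin(ps)]); ey=np.array([-ex[1],ex[0]])
for n,(a,b),h in(('barend',(707,166),.21),('tip',(749,176),.2)):
    X=ray('top',*px(a,b),h); r=X[:2]-T; print(n,X,'rotor frame',r@ex,r@ey)
v,u=np.mgrid[0:400,0:640]; L=(C[...,:2]-T); X=L@ex; Y=L@ey; Z=C[...,2]
for s in range(-132,-15,6):
    k=(abs(X)<(.009 if s>-96 else .004))&(abs(Y-s/1000)<.003)&(Z>.17)&(dt>0)
    if k.any(): print(s,k.sum(),Z[k].mean().round(4),(X[k].mean()*1000).round(1))
C2=cloud('scene',z['d']); L=(C2[...,:2]-T); X=L@ex; Y=L@ey; Z=C2[...,2]
for s in range(-138,140,12):
    k=(abs(X)<.012)&(abs(Y-s/1000)<.005)&(Z>.17)&(Z<.24)
    if k.any(): print('s',s,k.sum(),np.percentile(Z[k],95).round(4),(X[k].mean()*1000).round(1))
E
```

```text
barend [0.43592192 0.1013906  0.21      ] rotor frame 0.0013035778426179036 -0.09515558324466457
tip [0.42608049 0.06558464 0.2       ] rotor frame -0.0016430394904954069 -0.1321723147589454
-132 3 0.2068 -1.5
-126 8 0.2035 -0.1
-120 8 0.2039 -0.8
-114 9 0.2044 -0.6
-108 8 0.2036 -0.9
-102 11 0.2074 -0.2
-96 10 0.2109 0.6
-90 23 0.2063 -0.3
-84 24 0.2049 0.3
-78 22 0.2058 0.1
-72 114 0.5123 -5.8
-66 203 0.5401 -2.3
-60 239 0.5557 2.4
-54 129 0.5432 1.5
-48 99 0.5336 0.2
-42 198 0.4709 0.8
-36 124 0.4553 -0.1
-30 67 0.4638 -0.7
-24 103 0.5213 -0.0
-18 124 0.4798 0.1
s -138 1 0.2057 0.3
s -126 13 0.2068 2.0
s -114 13 0.2072 2.9
s -102 36 0.2109 3.3
s -90 33 0.2093 5.2
s -78 28 0.2093 2.9
s -66 36 0.2082 4.8
s -54 27 0.2089 4.0
s -42 35 0.2088 5.4
s -30 25 0.2088 4.7
s -18 66 0.2279 1.9
s -6 34 0.2383 3.8
s 6 27 0.2387 -1.7
s 18 17 0.2157 9.7
s 30 26 0.2071 7.3
s 42 22 0.2082 5.9
s 54 28 0.2067 4.6
s 66 25 0.2077 4.7
s 78 33 0.2094 4.9
s 90 25 0.2089 4.0
s 102 15 0.2104 3.4
s 114 6 0.2066 3.0
s 126 37 0.2134 2.1
s 138 3 0.2116 8.3
```

Call:
send_rows --pt "-15 3 0" --pt "-42 10 0" --pt "-75 17 0" --pt "-112 26 0" --pt "-150 34 0" --roll '[0,0,0,0,0]'

```text
clock: 5.25
position: [0.4582, 0.0405, 0.2014]
ee_rot: [0.77, 0.638, 0.0, -0.0]
ft_force: [1.2, -1.2, -3.0]
grip_width: 0.228
```

Call:
send_rows --pt "-38 9 0" --pt "-76 17 0" --pt "-114 26 0" --pt "-152 35 0" --pt "-185 42 0" --roll '[0,0,0,0,0]'

```text
clock: 5.67
position: [0.4645, -0.1507, 0.2012]
ee_rot: [0.771, 0.637, -0.0, -0.0]
ft_force: [1.3, 0.2, -3.2]
grip_width: 0.235
```

Call:
send_rows --pt "-28 7 0" --pt "-48 11 0" --pt "-60 14 0" --pt "-66 16 0" --pt "-67 16 0" --roll '[-0.01,-0.02,-0.03,-0.039,-0.039]'

```text
clock: 6.08
position: [0.4679, -0.2176, 0.201]
ee_rot: [0.758, 0.652, -0.0, -0.001]
ft_force: [-0.0, 0.3, -3.2]
grip_width: 0.227
```

Call:
send_rows --pt "0 0 0" --pt "0 0 0" --pt "0 0 0" --pt "0 0 0" --pt "0 0 0" --roll '[0,0,0,0,0]'

```text
clock: 6.5
position: [0.4682, -0.2162, 0.2017]
ee_rot: [0.758, 0.652, -0.0, 0.0]
ft_force: [-0.2, 0.6, -3.2]
grip_width: 0.224
```

```bash
python3 - <<'E'
from h import *
go(.4675,-.2168,.2,1.421)
im,d=eyes.camera('scene'); it,dt=eyes.camera('top'); np.savez('m.npz',im=im,d=d,it=it,dt=dt)
q=proj('scene',np.array([.4675,-.21,.14]))[0].astype(int); r=proj('top',np.array([.4675,-.21,.14]))[0].astype(int); print(q,r)
c=im[q[1]-85:q[1]+85,q[0]-85:q[0]+85]; e=it[r[1]-85:r[1]+85,r[0]-85:r[0]+85]
cv2.imwrite('pics/d.png',cv2.resize(np.hstack([c,e]),None,fx=2.35,fy=2.35,interpolation=cv2.INTER_CUBIC))
# post tops from scene & top
for n,D in(('scene',d),('top',dt)):
    C=cloud(n,D)
    for y in(.115,-.115):
        ps=-.15; ex=np.array([np.cos(ps),np.sin(ps)]); ey=np.array([-ex[1],ex[0]]); c0=np.array([.4675,-.2168])
        L=C[...,:2]-c0; X=L@ex;Y=L@ey; k=(abs(Y-y)<.012)&(abs(X)<.03)&(C[...,2]>.118)&(C[...,2]<.13)
        x=X[k]*1000;yy=Y[k]*1000; a=x[x<0];b=x[x>0]; print(n,y,k.sum(),a.min() if len(a) else 0,a.max() if len(a) else 0,b.min() if len(b) else 0,b.max() if len(b) else 0,yy.min(),yy.max(),C[...,2][k].mean())
E
```

```text
at [ 0.4682 -0.2162  0.2017] phi 1.4217 F [-0.2  0.6 -3.2] off [-0.7 -0.6  1.7] roll 0.001 t 6.5 w 0.224
[230 219] [413 230]
scene 0.115 37 -18.427707070783026 -14.49460886258874 10.737128948920436 25.37482350527318 105.96583157166071 123.44423698877493 0.12342730932134655
scene -0.115 95 -21.52860959062319 -3.426373154255075 9.145070976499394 26.704393555885044 -122.87374476468142 -107.96535181301927 0.12345675176372509
top 0.115 75 -21.85460752406408 -6.314100273461801 6.352269012756686 21.691643467522457 107.85809789513112 121.98743867653332 0.1242889832626951Traceback (most recent call last):
  File "<stdin>", line 13, in <module>
    return umr_minimum(a, axis, None, out, keepdims, initial, where)
ValueError: zero-size array to reduction operation minimum which has no identity
```

View pics/d.png

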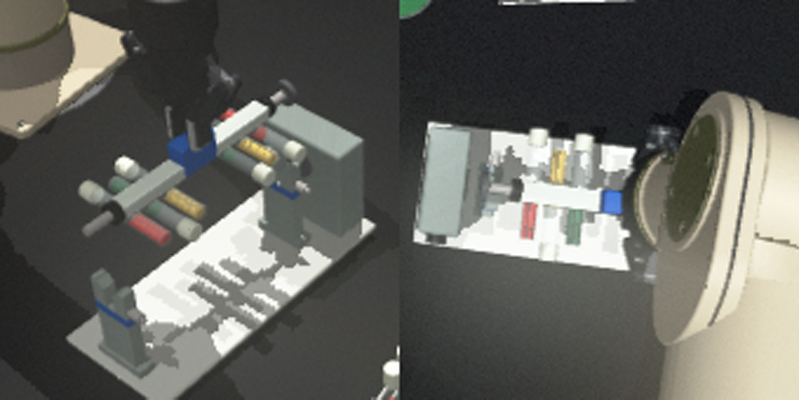

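Call:
send_rows --pt "-0.5 -0.5 10" --pt "-0.5 -0.5 26" --pt "-0.5 -0.5 42" --pt "-0.5 -0.5 56" --pt "-0.5 -0.5 64" --roll '[0,0,0,0,0]'

```text
clock: 7.02
position: [0.4665, -0.2169, 0.1353]
ee_rot: [0.758, 0.652, -0.0, -0.001]
ft_force: [0.0, 0.4, -3.7]
grip_width: 0.228
```

Call:
send_rows --pt "0 0 0" --pt "0 0 0" --pt "0 0 0" --pt "0 0 0" --pt "0 0 0" --roll '[0,0,0,0,0]'

```text
clock: 7.43
position: [0.468, -0.2174, 0.1384]
ee_rot: [0.758, 0.652, 0.0, 0.001]
ft_force: [0.3, 0.7, -3.7]
grip_width: 0.229
```

```bash
python3 - <<'E'
from h import *
go(.4675,-.2168,.12,1.421)
im,d=eyes.camera('scene'); it,dt=eyes.camera('top'); np.savez('n.npz',im=im,d=d,it=it,dt=dt)
a=proj('scene',np.array([.4507,-.330,.125]))[0].astype(int); b=proj('scene',np.array([.4846,-.103,.125]))[0].astype(int); print(a,b)
f=lambda q: cv2.resize(im[q[1]-30:q[1]+40,q[0]-35:q[0]+35],(395,395),interpolation=cv2.INTER_CUBIC)
cv2.imwrite('pics/e.png',np.hstack([f(a),f(b)]))
E
```

```text
at [ 0.468  -0.2174  0.1384] phi 1.4207 F [ 0.3  0.7 -3.7] off [ 0.5 -0.6 18.4] roll -0.0 t 7.43 w 0.229
[191 253] [262 200]
```

View pics/e.png

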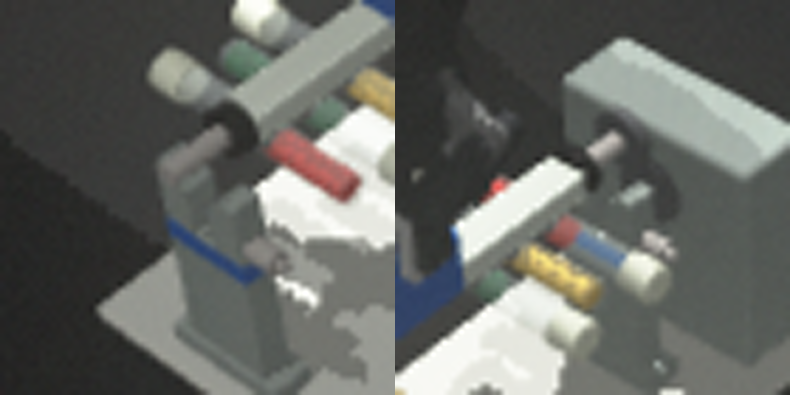

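Call:
send_rows --pt "0 0 3" --pt "0 0 7" --pt "0 0 11" --pt "0 0 14" --pt "0 0 16" --roll '[0,0,0,0,0]'

```text
clock: 7.95
position: [0.4676, -0.2172, 0.1212]
ee_rot: [0.758, 0.652, 0.0, -0.0]
ft_force: [0.5, 0.5, -0.1]
grip_width: 0.232
```

Call:
send_rows --pt "0 0 1" --pt "0 0 2" --pt "0 0 3" --pt "0 0 4" --pt "0 0 5" --roll '[0,0,0,0,0]'

```text
clock: 8.37
position: [0.4686, -0.2172, 0.1171]
ee_rot: [0.758, 0.652, 0.001, 0.001]
ft_force: [5.0, 0.4, 0.8]
grip_width: 0.229
```

```bash
python3 - <<'E'
from h import *
go(.4675,-.2168,.112,1.421)
it,dt=eyes.camera('top'); C=cloud('top',dt); ps=-.15; ex=np.array([np.cos(ps),np.sin(ps)]); ey=np.array([-ex[1],ex[0]])
L=C[...,:2]-np.array([.4675,-.2168]); X=L@ex*1000; Y=L@ey*1000; Z=C[...,2]
k=(abs(Y-115)<6)&(abs(X)<25)&(Z>.09)
v,u=np.where(k)
for vv in sorted(set(v)): print(vv,[(int(a),round(X[vv,a]),round(Z[vv,a]*1000)) for a in u[v==vv][:6:2]])
E
```

```text
at [ 0.4686 -0.2172  0.1171] phi 1.4211 F [5.  0.4 0.8] off [ 0.2 -1.1  5.1] roll 0.0 t 8.37 w 0.229
215 [(366, 24, 101), (368, 25, 102)]
216 [(367, 21, 124), (369, 21, 126), (371, 22, 126)]
217 [(367, 18, 124), (369, 19, 123), (371, 19, 126)]
218 [(366, 15, 124), (368, 16, 124), (370, 17, 124)]
219 [(366, 13, 125), (368, 14, 124), (370, 14, 125)]
220 [(366, 11, 123), (368, 11, 121), (370, 12, 123)]
221 [(366, 8, 119), (368, 9, 120), (370, 10, 121)]
222 [(365, 6, 108), (367, 7, 114), (369, 7, 118)]
223 [(366, 4, 113), (368, 5, 103)]
224 [(365, 1, 117), (367, 2, 117), (369, 2, 118)]
225 [(365, -1, 119), (367, -1, 122), (369, 0, 118)]
226 [(365, -4, 116), (367, -3, 118), (369, -3, 118)]
227 [(365, -6, 116), (367, -6, 116), (369, -5, 116)]
228 [(365, -9, 119), (367, -8, 120), (369, -7, 119)]
229 [(365, -11, 124), (367, -11, 122), (369, -10, 121)]
230 [(365, -14, 125), (367, -13, 122), (369, -12, 126)]
231 [(365, -16, 122), (367, -15, 123), (369, -15, 122)]
232 [(365, -18, 124), (367, -18, 123), (369, -17, 124)]
233 [(365, -21, 127), (367, -20, 122), (369, -19, 126)]
234 [(367, -22, 93), (369, -22, 125)]
```

Call:
send_rows --pt "0 0.5 0" --pt "0 1 0" --pt "0 1.5 0" --pt "0 1.5 0.5" --pt "0 1.5 1" --roll '[0,0,0,0,0]'

```text
clock: 8.83
position: [0.4689, -0.2176, 0.1154]
ee_rot: [0.758, 0.652, -0.0, -0.0]
ft_force: [4.2, -1.1, -0.6]
grip_width: 0.227
```

Call:
send_rows --pt "0 0 0.5" --pt "0 0 1" --pt "0 0 1.5" --pt "0 0 2" --pt "0 0 2" --roll '[0,0,0,0,0]'

```text
clock: 9.25
position: [0.4689, -0.2174, 0.1135]
ee_rot: [0.758, 0.652, -0.0, -0.0]
ft_force: [3.2, -0.1, -1.1]
grip_width: 0.227
```

Call:
send_rows --pt "0 0.7 1" --pt "0 0.7 2" --pt "0 0.7 3" --pt "0 0.7 4" --pt "0 0.7 5" --roll '[0,0,0,0,0]'

```text
clock: 9.67
position: [0.4692, -0.2174, 0.1082]
ee_rot: [0.758, 0.652, -0.0, -0.0]
ft_force: [0.0, -0.3, -3.3]
grip_width: 0.224
```

Call:
send_rows --pt "0 0 0.5" --pt "0 0 1" --pt "0 0 1.5" --pt "0 0 2" --pt "0 0 2.5" --roll '[0,0,0,0,0]'

```text
clock: 10.08
position: [0.4694, -0.2175, 0.1062]
ee_rot: [0.758, 0.652, -0.0, -0.0]
ft_force: [-4.4, 0.3, 1.6]
grip_width: 0.228
```

Call:
send_rows --pt "0 0 0.5" --pt "0 0 1" --pt "0 0 1.5" --pt "0 0 2" --pt "0 0 2" --roll '[0,0,0,0,0]'

```text
clock: 10.5
position: [0.4695, -0.2175, 0.1045]
ee_rot: [0.758, 0.652, -0.0, -0.0]
ft_force: [-6.4, 2.3, 6.7]
grip_width: 0.229
```

Call:
send_rows --pt "0 0 0.3" --pt "0 0 0.6" --pt "0 0 0.9" --pt "0 0 1.2" --pt "0 0 1.5" --roll '[0,0,0,0,0]'

```text
clock: 10.92
position: [0.4696, -0.2175, 0.1033]
ee_rot: [0.758, 0.652, -0.0, 0.0]
ft_force: [-7.8, 1.8, 9.9]
grip_width: 0.229
```

Call:
send_rows --pt "0 -0.3 0.3" --pt "0 -0.7 0.6" --pt "0 -0.7 0.9" --pt "0 -0.7 1.2" --pt "0 -0.7 1.5" --roll '[0,0,0,0,0]'

```text
clock: 11.33
position: [0.4692, -0.2176, 0.1021]
ee_rot: [0.758, 0.652, -0.0, 0.0]
ft_force: [-7.1, 2.3, 11.1]
grip_width: 0.231
```

Call:
send_rows --pt "0 0 0.3" --pt "0 0 0.6" --pt "0 0 0.9" --pt "0 0 1.2" --pt "0 0 1.5" --roll '[0,0,0,0,0]'

```text
clock: 11.75
position: [0.4692, -0.2178, 0.1007]
ee_rot: [0.758, 0.652, -0.0, 0.001]
ft_force: [-8.1, 1.9, 11.9]
grip_width: 0.229
```

Call:
send_rows --pt "0 -0.3 0.3" --pt "0 -0.7 0.6" --pt "0 -0.7 0.9" --pt "0 -0.7 1.2" --pt "0 -0.7 1.5" --roll '[0,0,0,0,0]'

```text
clock: 12.17
position: [0.4691, -0.2178, 0.0996]
ee_rot: [0.758, 0.652, 0.0, 0.001]
ft_force: [-5.1, 0.6, 12.0]
grip_width: 0.23
```

Call:
send_rows --pt "0 0 0.3" --pt "0 0 0.6" --pt "0 0 0.9" --pt "0 0 1.2" --pt "0 0 1.2" --roll '[0,0,0,0,0]'

```text
clock: 12.58
position: [0.4691, -0.2177, 0.0983]
ee_rot: [0.758, 0.652, 0.0, 0.001]
ft_force: [-4.7, 1.6, 12.4]
grip_width: 0.228
```

Call:
send_rows --pt "0 0 0.4" --pt "0 0 0.8" --pt "0 0 1.2" --pt "0 0 1.5" --pt "0 0 1.5" --roll '[0,0,0,0,0]'

```text
clock: 13.0
position: [0.4691, -0.2177, 0.0967]
ee_rot: [0.758, 0.652, 0.0, 0.001]
ft_force: [-4.4, 0.7, 11.2]
grip_width: 0.226
```

Call:
send_rows --pt "0 0 0.3" --pt "0 0 0.6" --pt "0 0 0.9" --pt "0 0 1.2" --pt "0 0 1.2" --roll '[0,0,0,0,0]'

```text
clock: 13.42
position: [0.4691, -0.218, 0.0955]
ee_rot: [0.758, 0.652, 0.0, 0.001]
ft_force: [-6.1, 1.6, 10.1]
grip_width: 0.226
```

Call:
send_rows --pt "0 0 0.3" --pt "0 0 0.6" --pt "0 0 0.9" --pt "0 0 1.2" --pt "0 0 1.2" --roll '[0,0,0,0,0]'

```text
clock: 13.83
position: [0.4692, -0.218, 0.0946]
ee_rot: [0.758, 0.652, 0.0, 0.001]
ft_force: [-6.9, 0.7, 13.7]
grip_width: 0.23
```

Call:
send_rows --pt "0 0 0.3" --pt "0 0 0.6" --pt "0 0 0.9" --pt "0 0 1" --pt "0 0 1" --roll '[0,0,0,0,0]'

```text
clock: 14.25
position: [0.4692, -0.218, 0.0938]
ee_rot: [0.758, 0.652, 0.0, 0.001]
ft_force: [-7.0, 1.4, 15.1]
grip_width: 0.231
```

Call:
send_rows --pt "0 0 0.3" --pt "0 0 0.6" --pt "0 0 0.9" --pt "0 0 1" --pt "0 0 1" --roll '[0,0,0,0,0]'

```text
clock: 14.67
position: [0.4692, -0.218, 0.093]
ee_rot: [0.758, 0.652, 0.0, 0.001]
ft_force: [-8.7, 2.2, 17.7]
grip_width: 0.228
```

Call:
send_rows --pt "0 0 0.3" --pt "0 0 0.6" --pt "0 0 0.8" --pt "0 0 0.8" --pt "0 0 0.8" --roll '[0,0,0,0,0]'

```text
clock: 15.08
position: [0.4692, -0.218, 0.0924]
ee_rot: [0.758, 0.652, 0.0, 0.001]
ft_force: [-8.4, 1.7, 19.8]
grip_width: 0.23
```

Call:
send_rows --pt "0 0 0.2" --pt "0 0 0.4" --pt "0 0 0.5" --pt "0 0 0.5" --pt "0 0 0.5" --roll '[0,0,0,0,0]'

```text
clock: 15.5
position: [0.4692, -0.218, 0.092]
ee_rot: [0.758, 0.652, -0.0, 0.001]
ft_force: [-9.5, 2.4, 20.2]
grip_width: 0.228
```

```bash
cat > tilt.py <<'E'
from h import *
go(.4675,-.2168,.1,1.421)
im,d=eyes.camera('scene'); it,dt=eyes.camera('top'); np.savez('p.npz',im=im,d=d,it=it,dt=dt)
ps=-.15; ex=np.array([np.cos(ps),np.sin(ps)]); ey=np.array([-ex[1],ex[0]])
for n,D,x0 in(('scene',d,.003),('top',dt,0)):
    C=cloud(n,D); L=C[...,:2]-np.array([.4675,-.2168])-x0*ex; X=L@ex*1000; Y=L@ey*1000; Z=C[...,2]*1000
    def h(y,w,xw,lo,hi):
        k=(abs(Y-y)<w)&(abs(X)<xw)&(Z>lo)&(Z<hi); return (round(float(np.median(Z[k])),1),round(float(np.percentile(Z[k],90)),1),int(k.sum())) if k.sum()>3 else None
    print(n,'bar',[(y,h(y,6,7,95,120)) for y in(-85,-65,-45,45,65,85)])
    print(n,'posts L/R',[h(y,6,22,117,135) for y in(-115,115)],'plate',[np.median(Z[(abs(Y-y)<8)&(abs(X-x)<5)&(Z<40)&(Z>5)]).round(1) for x,y in((55,100),(55,-100),(-55,-100),(-55,100)) if ((abs(Y-y)<8)&(abs(X-x)<5)&(Z<40)&(Z>5)).any()])
    print(n,'axle',[(y,h(y,2,5,85,112)) for y in(-130,-126,-106,106,125)])
a=proj('scene',np.array([.4507,-.330,.11]))[0].astype(int); b=proj('scene',np.array([.4846,-.103,.11]))[0].astype(int)
f=lambda q: cv2.resize(im[q[1]-30:q[1]+40,q[0]-35:q[0]+35],(395,395),interpolation=cv2.INTER_CUBIC)
import sys; cv2.imwrite(sys.argv[1],np.hstack([f(a),f(b)]))
E
python3 tilt.py pics/f.png
```

```text
at [ 0.4692 -0.218   0.092 ] phi 1.4206 F [-9.5  2.4 20.2] off [ 0.9 -1.9 -8. ] roll -0.0 t 15.5 w 0.228
scene bar [(-85, (98.5, 99.9, 25)), (-65, (98.4, 100.1, 23)), (-45, (98.4, 100.1, 20)), (45, (98.9, 101.2, 18)), (65, (98.3, 101.2, 22)), (85, (99.0, 100.5, 19))]
scene posts L/R [(118.2, 119.6, 23), (118.4, 119.6, 13)] plate [np.float64(9.9), np.float64(9.9), np.float64(10.4)]
scene axle [(-130, (93.8, 97.3, 10)), (-126, (95.2, 96.9, 7)), (-106, None), (106, None), (125, (106.7, 107.3, 4))]
top bar [(-85, None), (-65, None), (-45, None), (45, (98.6, 101.0, 31)), (65, (98.2, 100.6, 29)), (85, (98.9, 100.5, 28))]
top posts L/R [None, (118.8, 120.2, 29)] plate [np.float64(9.2), np.float64(9.5)]
top axle [(-130, None), (-126, None), (-106, None), (106, (97.7, 101.7, 8)), (125, (94.4, 95.6, 6))]
```

View pics/f.png

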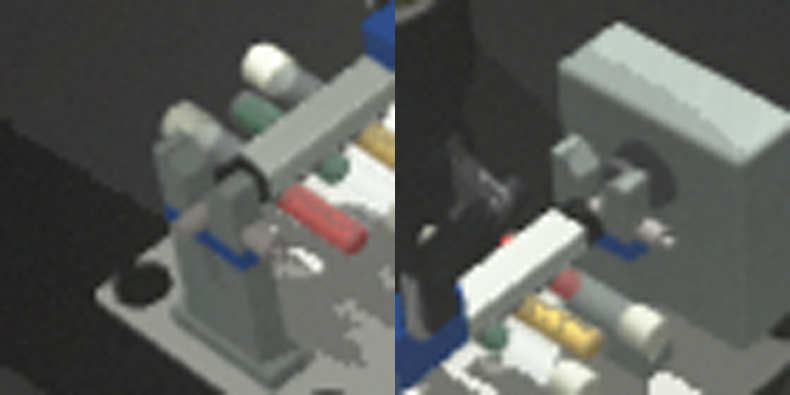

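Call:
send_rows --pt "0 0 0.2" --pt "0 0 0.4" --pt "0 0 0.4" --pt "0 0 0.4" --pt "0 0 0.4" --roll '[0,0,0,0,0]'

```text
clock: 16.02
position: [0.4693, -0.218, 0.0917]
ee_rot: [0.758, 0.652, 0.0, 0.001]
ft_force: [-8.8, 2.8, 22.3]
grip_width: 0.234
```

Call:
send_rows --pt "0 -0.3 -1" --pt "0 -0.6 -2" --pt "0 -0.9 -3" --pt "0 -1.2 -4" --pt "0 -1.2 -4" --roll '[0,0,0,0,0]'

```text
clock: 16.43
position: [0.469, -0.218, 0.0954]
ee_rot: [0.758, 0.652, 0.001, 0.002]
ft_force: [-3.0, 0.1, 11.3]
grip_width: 0.227
```

Call:
send_rows --pt "0 -0.3 -1" --pt "0 -0.5 -2" --pt "0 -0.5 -2.8" --pt "0 -0.5 -2.8" --pt "0 -0.5 -2.8" --roll '[0,0,0,0,0]'

```text
clock: 16.85
position: [0.4688, -0.2179, 0.0975]
ee_rot: [0.758, 0.652, 0.001, 0.002]
ft_force: [3.9, -1.3, 5.3]
grip_width: 0.229
```

```bash
python3 tilt.py pics/g.png
```

```text
at [ 0.4688 -0.2179  0.0975] phi 1.4207 F [ 3.9 -1.3  5.3] off [ 0.9 -1.4 -2.5] roll -0.0 t 16.85 w 0.229
scene bar [(-85, (103.5, 105.1, 28)), (-65, (103.0, 106.0, 28)), (-45, (104.2, 107.1, 23)), (45, (103.3, 105.7, 25)), (65, (104.6, 105.9, 21)), (85, (104.3, 106.4, 20))]
scene posts L/R [(121.8, 124.7, 53), (121.3, 124.8, 40)] plate [np.float64(14.6), np.float64(14.9), np.float64(14.2)]
scene axle [(-130, (99.3, 101.8, 9)), (-126, (100.1, 102.8, 9)), (-106, None), (106, None), (125, None)]
top bar [(-85, None), (-65, None), (-45, None), (45, (103.9, 105.9, 30)), (65, (104.3, 106.2, 29)), (85, (103.7, 105.3, 29))]
top posts L/R [None, (122.1, 124.7, 59)] plate [np.float64(14.4), np.float64(15.4)]
top axle [(-130, None), (-126, None), (-106, None), (106, (101.6, 106.0, 8)), (125, (100.4, 103.1, 5))]
```

Call:
send_rows --pt "0 0.3 -0.5" --pt "0 0.6 -1" --pt "0 0.6 -1.2" --pt "0 0.6 -1.2" --pt "0 0.6 -1.2" --roll '[0,0,0,0,0]'

```text
clock: 17.37
position: [0.4687, -0.2179, 0.0981]
ee_rot: [0.758, 0.652, 0.001, 0.002]
ft_force: [6.2, -3.0, 3.4]
grip_width: 0.226
```

Call:
send_rows --pt "0 0 0" --pt "0 0 0" --pt "0 0 0" --pt "0 0 0" --pt "0 0 0" --roll '[0,0,0,0,0]' --jaw 0.6 --newtons 20

```text
clock: 17.78
position: [0.4669, -0.2169, 0.097]
ee_rot: [0.758, 0.652, -0.0, -0.0]
ft_force: [0.3, 0.8, 1.4]
grip_width: 0.603
```

Call:
send_rows --pt "0 0 0" --pt "0 0 -5" --pt "0 0 -20" --pt "0 0 -50" --pt "0 0 -85" --roll '[0,0,0,0,0]'

```text
clock: 18.2
position: [0.4661, -0.2166, 0.1822]
ee_rot: [0.758, 0.652, -0.0, -0.002]
ft_force: [1.1, -1.7, 0.9]
grip_width: 0.603
```

Call:
send_rows --pt "-30 0 -10" --pt "-70 0 -10" --pt "-110 0 -10" --pt "-130 0 -10" --pt "-130 0 -10" --roll '[0,0,0,0,0]' --jaw 0

```text
clock: 18.62
position: [0.4453, -0.3513, 0.1922]
ee_rot: [0.761, 0.649, -0.001, 0.0]
ft_force: [-1.0, 0.5, -1.0]
grip_width: 0.0
```

```bash
python3 tilt.py pics/h.png; python3 - <<'E'
from h import *
z=np.load('p.npz'); cv2.imwrite('pics/h2.png',cv2.resize(np.hstack([z['im'][150:310,150:320],z['it'][160:320,330:500]]),None,fx=2.3,fy=2.3,interpolation=cv2.INTER_CUBIC))
E
```

```text
at [ 0.4453 -0.3513  0.1922] phi 1.4134 F [-1.   0.5 -1. ] off [136.5   0.9  92. ] roll -0.008 t 18.62 w 0.0
scene bar [(-85, (105.7, 108.4, 26)), (-65, (105.0, 107.5, 26)), (-45, (105.5, 107.3, 28)), (45, (106.0, 107.8, 23)), (65, (106.0, 107.5, 21)), (85, (104.4, 106.4, 22))]
scene posts L/R [(123.3, 125.9, 66), (123.0, 125.7, 43)] plate [np.float64(16.6), np.float64(16.7), np.float64(16.5)]
scene axle [(-130, (100.1, 105.9, 9)), (-126, (102.5, 104.6, 9)), (-106, None), (106, None), (125, None)]
top bar [(-85, (105.4, 108.6, 30)), (-65, (106.9, 108.4, 29)), (-45, (106.1, 107.9, 29)), (45, (105.4, 108.0, 27)), (65, (105.3, 107.6, 30)), (85, (106.0, 107.3, 30))]
top posts L/R [(124.1, 127.1, 70), (123.1, 126.0, 64)] plate [np.float64(17.2), np.float64(16.9), np.float64(16.8)]
top axle [(-130, (104.2, 106.2, 4)), (-126, (103.2, 105.4, 7)), (-106, None), (106, (102.2, 106.7, 8)), (125, (101.0, 102.1, 4))]
```

View pics/h2.png

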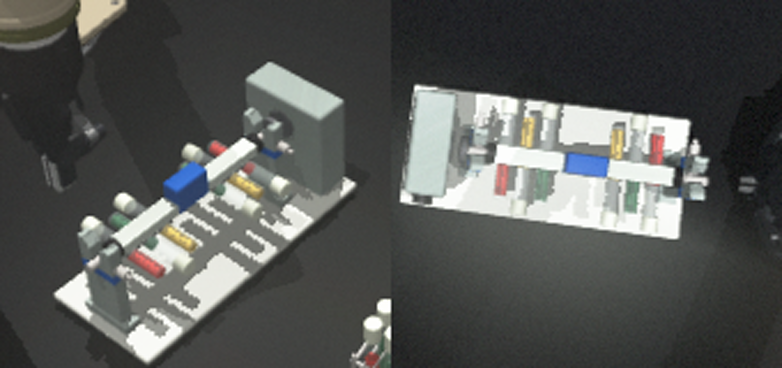

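```bash
cat > lev.py <<'E'
from h import *
ps=-.15; ex=np.array([np.cos(ps),np.sin(ps)]); ey=np.array([-ex[1],ex[0]]); S=[]
for i in range(4): S.append((eyes.camera('top')[1],eyes.camera('scene')[1]))
for j,n in enumerate(('top','scene')):
    D=np.mean([s[j] for s in S],0); C=cloud(n,D); L=C[...,:2]-np.array([.4675,-.2168])-(.003*j)*ex; X=L@ex*1000; Y=L@ey*1000; Z=C[...,2]*1000
    k=(abs(X)<6)&(abs(Y)>28)&(abs(Y)<92)&(Z>100)&(Z<114); c=np.polyfit(Y[k],Z[k],1); r=Z[k]-np.polyval(c,Y[k]); print(n,'bar z',c,'end diff',c[0]*230,'+-',r.std()/np.sqrt(k.sum())/55*230)
    for x in(-62,62):
        k=(abs(X-x)<4)&(abs(Y)<120)&(Z>8)&(Z<30)
        if k.sum()>20: c=np.polyfit(Y[k],Z[k],1); print('  plate',x,c,c[0]*230)
E
python3 lev.py
python3 - <<'E'
from h import *
ps=-.15; ex=np.array([np.cos(ps),np.sin(ps)]); ey=np.array([-ex[1],ex[0]])
X=np.array([.469,-.2175])-.056*ex+.060*ey; print(X); go(X[0],X[1],.16,1.421)
E
```

```text
top bar z [-8.88051501e-04  1.06004147e+02] end diff -0.20425184516932193 +- 0.2183057714079641
  plate -62 [-1.1382573e-03  1.7131307e+01] -0.2617991790291994
  plate 62 [-2.99239781e-04  1.69576660e+01] -0.06882514970463814
scene bar z [-5.73079957e-04  1.05859600e+02] end diff -0.13180839005739384 +- 0.2524220081224905
  plate -62 [-0.02505614 14.12762942] -5.762912978041567
  plate 62 [-3.12176050e-04  1.68865778e+01] -0.07180049154044998
[ 0.42259511 -0.1498052 ]
at [ 0.4481 -0.3451  0.1925] phi 1.4217 F [-0.5  0.  -0.1] off [189.4 -54.2  32.5] roll 0.001 t 19.12 w 0.002
```

Call:
send_rows --pt "25 -7 0" --pt "65 -19 0" --pt "105 -30 0" --pt "145 -42 0" --pt "180 -52 0" --roll '[0,0,0,0,0]'

```text
clock: 19.53
position: [0.4227, -0.1573, 0.1922]
ee_rot: [0.758, 0.653, -0.0, 0.0]
ft_force: [0.7, 0.2, 0.4]
grip_width: 0.0
```

Call:
send_rows --pt "9 -2 10" --pt "9 -2 35" --pt "9 -2 60" --pt "9 -2 75" --pt "9 -2 82" --roll '[0,0,0,0,0]'

```text
clock: 19.95
position: [0.4215, -0.1503, 0.1083]
ee_rot: [0.758, 0.652, -0.001, -0.001]
ft_force: [-0.6, 0.4, -0.1]
grip_width: -0.001
```

```bash
python3 -c "
from h import *
go(.4226,-.1498,.09,1.421)"
```

```text
at [ 0.4215 -0.1503  0.1083] phi 1.4212 F [-0.6  0.4 -0.1] off [ 0.7  1.  18.3] roll 0.0 t 19.95 w -0.001
```

Position is right; lower slowly onto the cap and push.

Call:
send_rows --pt "0.5 1 3" --pt "0.5 1 7" --pt "0.5 1 11" --pt "0.5 1 15" --pt "0.5 1 19" --roll '[0,0,0,0,0]'

```text
clock: 20.37
position: [0.4242, -0.1506, 0.0915]
ee_rot: [0.758, 0.652, 0.0, 0.001]
ft_force: [-0.4, -0.1, 1.0]
grip_width: 0.004
```

Call:
send_rows --pt "0 0 2" --pt "0 0 4" --pt "0 0 6" --pt "0 0 8" --pt "0 0 10" --roll '[0,0,0,0,0]'

```text
clock: 20.78
position: [0.4238, -0.1504, 0.0812]
ee_rot: [0.758, 0.652, 0.0, 0.0]
ft_force: [0.1, -0.2, 0.3]
grip_width: -0.003
```

Call:
send_rows --pt "0 0 2" --pt "0 0 4" --pt "0 0 6" --pt "0 0 8" --pt "0 0 9" --roll '[0,0,0,0,0]'

```text
clock: 21.2
position: [0.4236, -0.1504, 0.072]
ee_rot: [0.758, 0.652, -0.0, -0.0]
ft_force: [-0.0, -0.1, -0.1]
grip_width: 0.0
```

```bash
python3 - <<'E'
from h import *
go(.4226,-.1498,.06)
im,d=eyes.camera('scene'); it,dt=eyes.camera('top')
cv2.imwrite('pics/i.png',cv2.resize(np.hstack([im[150:310,150:320],it[160:320,330:500]]),None,fx=2.3,fy=2.3,interpolation=cv2.INTER_CUBIC))
E
```

```text
at [ 0.4236 -0.1504  0.072 ] phi 1.4208 F [-0.  -0.1 -0.1] off [ 0.4 -1.1 12. ] roll None t 21.2 w 0.0
```

View pics/i.png

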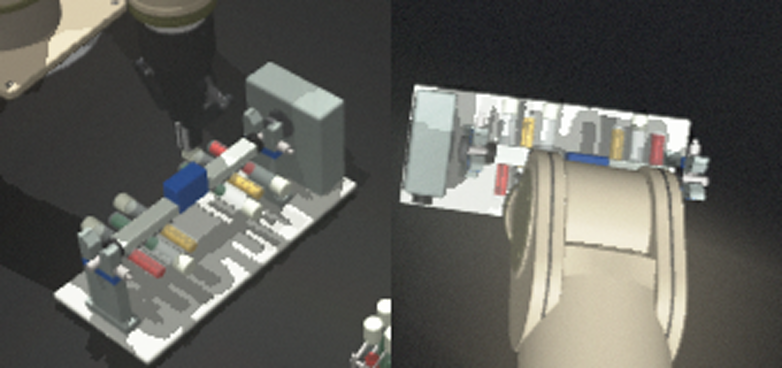

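```bash
cat > ang.py <<'E'
from h import *
go(.4226,-.1498,.06)
ps=-.15; ex=np.array([np.cos(ps),np.sin(ps)]); ey=np.array([-ex[1],ex[0]])
def A(n,D,tag):
    C=cloud(n,D); L=C[...,:2]-np.array([.469,-.2175])-(.003*(n=='scene'))*ex; X=L@ex*1000; Y=L@ey*1000; Z=C[...,2]*1000
    for y in(-82,-60,-38,38,60,82):
        k=(abs(Y-y)<5)&(X>20)&(X<68)&(Z>40)&(Z<135)
        if k.sum()>12: c=np.polyfit(X[k],Z[k],1); print(tag,n,'tube',y,'slope deg',np.degrees(np.arctan(c[0])).round(1),'xmax',X[k].max().round(),'z@40',np.polyval(c,40).round(1),k.sum())
z=np.load('p.npz'); A('scene',z['d'],'before'); A('scene',eyes.camera('scene')[1],'now'); A('top',eyes.camera('top')[1],'now')
E
python3 ang.py
```

```text
at [ 0.4236 -0.1503  0.0721] phi 1.4208 F [ 0.5  0.4 -0.8] off [ 0.4 -1.1 12.1] roll None t 21.3 w 0.003
before scene tube -82 slope deg -13.0 xmax 46.0 z@40 84.2 59
before scene tube -60 slope deg -6.8 xmax 60.0 z@40 86.7 73
before scene tube -38 slope deg -12.0 xmax 46.0 z@40 84.9 55
before scene tube 38 slope deg -6.8 xmax 61.0 z@40 86.5 65
before scene tube 60 slope deg -10.6 xmax 46.0 z@40 85.1 49
before scene tube 82 slope deg -4.9 xmax 61.0 z@40 86.2 68
now scene tube -82 slope deg -11.4 xmax 46.0 z@40 84.4 57
now scene tube -60 slope deg -3.2 xmax 61.0 z@40 86.5 79
now scene tube -38 slope deg -12.8 xmax 47.0 z@40 84.4 56
now scene tube 38 slope deg -4.4 xmax 60.0 z@40 86.8 66
now scene tube 60 slope deg -8.3 xmax 46.0 z@40 84.8 45
now scene tube 82 slope deg -1.1 xmax 60.0 z@40 86.3 64
now top tube -82 slope deg -4.4 xmax 45.0 z@40 87.5 38
now top tube -60 slope deg -0.4 xmax 59.0 z@40 88.8 61
now top tube -38 slope deg 0.4 xmax 44.0 z@40 87.9 36
now top tube 38 slope deg 2.3 xmax 59.0 z@40 87.9 63
now top tube 60 slope deg 0.7 xmax 44.0 z@40 87.6 38
now top tube 82 slope deg 0.5 xmax 59.0 z@40 87.9 62
```

```bash
python3 - <<'E'
from h import *
ps=-.15; ex=np.array([np.cos(ps),np.sin(ps)]); ey=np.array([-ex[1],ex[0]])
D=eyes.camera('scene')[1]
def g(D,t):
    C=cloud('scene',D); L=C[...,:2]-np.array([.469,-.2175])-.003*ex; X=L@ex*1000; Y=L@ey*1000; Z=C[...,2]*1000
    k=(X>-85)&(X<-25)&(Y>25)&(Y<100)&(Z>40)&(Z<130)
    print(t); 
    for y in range(30,100,8):
        q=k&(abs(Y-y)<4)
        print(y,[(x,q2.sum(),Z[q2].min().round(),Z[q2].max().round()) for x in range(-80,-25,8) for q2 in[q&(abs(X-x)<4)] if q2.sum()])
g(np.load('p.npz')['d'],'before'); g(D,'now')
im,_=eyes.camera('scene'); q=proj('scene',np.array([.4236,-.1503,.085]))[0].astype(int); print(q)
cv2.imwrite('pics/j.png',cv2.resize(im[q[1]-30:q[1]+30,q[0]-40:q[0]+40],None,fx=9,fy=9,interpolation=cv2.INTER_CUBIC))
E
```

```text
before
30 [(-48, np.int64(1), np.float64(84.0), np.float64(84.0))]
38 [(-48, np.int64(7), np.float64(83.0), np.float64(91.0)), (-40, np.int64(1), np.float64(91.0), np.float64(91.0))]
46 [(-48, np.int64(1), np.float64(88.0), np.float64(88.0))]
54 [(-64, np.int64(6), np.float64(81.0), np.float64(89.0)), (-56, np.int64(14), np.float64(77.0), np.float64(92.0)), (-48, np.int64(9), np.float64(79.0), np.float64(91.0)), (-40, np.int64(8), np.float64(83.0), np.float64(90.0)), (-32, np.int64(6), np.float64(80.0), np.float64(88.0))]
62 [(-64, np.int64(4), np.float64(86.0), np.float64(91.0)), (-56, np.int64(4), np.float64(89.0), np.float64(91.0)), (-48, np.int64(8), np.float64(82.0), np.float64(93.0)), (-40, np.int64(5), np.float64(83.0), np.float64(90.0)), (-32, np.int64(8), np.float64(84.0), np.float64(92.0))]
70 [(-56, np.int64(3), np.float64(86.0), np.float64(87.0)), (-48, np.int64(2), np.float64(86.0), np.float64(87.0)), (-40, np.int64(1), np.float64(84.0), np.float64(84.0))]
78 [(-48, np.int64(11), np.float64(80.0), np.float64(90.0)), (-40, np.int64(8), np.float64(78.0), np.float64(89.0)),
[... 947 characters left out ...]
48, np.int64(22), np.float64(85.0), np.float64(121.0)), (-40, np.int64(11), np.float64(88.0), np.float64(121.0)), (-32, np.int64(8), np.float64(84.0), np.float64(92.0))]
70 [(-48, np.int64(2), np.float64(87.0), np.float64(109.0)), (-32, np.int64(2), np.float64(84.0), np.float64(90.0))]
78 [(-48, np.int64(9), np.float64(78.0), np.float64(90.0)), (-40, np.int64(8), np.float64(80.0), np.float64(89.0)), (-32, np.int64(8), np.float64(85.0), np.float64(91.0))]
86 [(-48, np.int64(5), np.float64(83.0), np.float64(91.0)), (-40, np.int64(5), np.float64(86.0), np.float64(90.0)), (-32, np.int64(4), np.float64(87.0), np.float64(90.0))]
94 [(-40, np.int64(1), np.float64(85.0), np.float64(85.0))]
[232 215]
```

View pics/j.png

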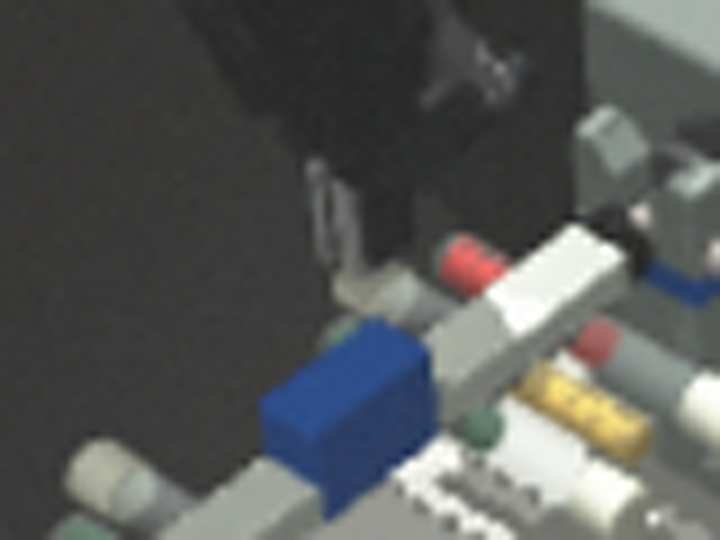

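Call:
send_rows --pt "0 0 2" --pt "0 0 4" --pt "0 0 6" --pt "0 0 8" --pt "0 0 8" --roll '[0,0,0,0,0]'

```text
clock: 21.92
position: [0.424, -0.1504, 0.0642]
ee_rot: [0.758, 0.652, 0.0, 0.0]
ft_force: [1.1, 0.4, 2.2]
grip_width: 0.003
```

```bash
python3 ang.py | grep -v before
```

```text
at [ 0.424  -0.1504  0.0642] phi 1.4208 F [1.1 0.4 2.2] off [ 0.4 -1.5  4.2] roll None t 21.92 w 0.003
now scene tube -82 slope deg -2.7 xmax 48.0 z@40 87.9 56
now scene tube -60 slope deg -2.9 xmax 62.0 z@40 89.5 81
now scene tube -38 slope deg -5.4 xmax 48.0 z@40 88.1 54
now scene tube 38 slope deg -3.5 xmax 61.0 z@40 89.2 73
now scene tube 60 slope deg -7.9 xmax 48.0 z@40 86.9 46
now scene tube 82 slope deg -6.6 xmax 62.0 z@40 89.4 64
now top tube -82 slope deg 2.7 xmax 46.0 z@40 90.4 41
now top tube -60 slope deg 9.6 xmax 59.0 z@40 91.6 62
now top tube -38 slope deg 0.5 xmax 46.0 z@40 90.5 39
now top tube 38 slope deg 7.5 xmax 59.0 z@40 91.5 61
now top tube 60 slope deg 2.0 xmax 46.0 z@40 90.3 42
now top tube 82 slope deg 5.7 xmax 58.0 z@40 91.0 63
```

Call:
send_rows --pt "0 0 2" --pt "0 0 4" --pt "0 0 6" --pt "0 0 8" --pt "0 0 10" --roll '[0,0,0,0,0]'

```text
clock: 22.43
position: [0.4237, -0.1504, 0.0541]
ee_rot: [0.758, 0.652, -0.0, 0.0]
ft_force: [1.6, -0.5, 3.1]
grip_width: -0.001
```

```bash
python3 ang.py | grep -v before
```

```text
at [ 0.4237 -0.1504  0.0541] phi 1.4207 F [ 1.6 -0.5  3.1] off [ 0.5 -1.2 -5.9] roll None t 22.43 w -0.001
now scene tube -82 slope deg 1.9 xmax 51.0 z@40 95.3 58
now scene tube -60 slope deg 8.7 xmax 64.0 z@40 96.9 70
now scene tube -38 slope deg 4.0 xmax 50.0 z@40 95.0 54
now scene tube 38 slope deg 11.2 xmax 64.0 z@40 95.9 71
now scene tube 60 slope deg -0.0 xmax 49.0 z@40 94.9 46
now scene tube 82 slope deg 7.9 xmax 63.0 z@40 96.9 68
now top tube -82 slope deg 8.4 xmax 49.0 z@40 97.3 46
now top tube -60 slope deg 14.8 xmax 64.0 z@40 98.9 68
now top tube -38 slope deg 6.5 xmax 49.0 z@40 97.1 48
now top tube 38 slope deg 13.1 xmax 64.0 z@40 98.8 68
now top tube 60 slope deg 8.9 xmax 49.0 z@40 97.7 45
now top tube 82 slope deg 13.1 xmax 63.0 z@40 98.7 69
```

Call:
send_rows --pt "0 0 2" --pt "0 0 4" --pt "0 0 6" --pt "0 0 8" --pt "0 0 10" --roll '[0,0,0,0,0]'

```text
clock: 22.95
position: [0.4237, -0.1504, 0.0441]
ee_rot: [0.758, 0.652, -0.0, -0.0]
ft_force: [0.5, 0.1, 2.8]
grip_width: -0.005
```

```bash
python3 ang.py | grep -v before
```

```text
at [ 0.4237 -0.1504  0.0441] phi 1.4208 F [0.5 0.1 2.8] off [  0.4  -1.2 -15.9] roll None t 22.95 w -0.005
now scene tube -82 slope deg 8.1 xmax 50.0 z@40 102.1 56
now scene tube -60 slope deg 15.2 xmax 65.0 z@40 104.3 68
now scene tube -38 slope deg 8.3 xmax 51.0 z@40 102.5 46
now scene tube 38 slope deg 18.7 xmax 65.0 z@40 103.3 67
now scene tube 60 slope deg 11.7 xmax 50.0 z@40 102.4 44
now scene tube 82 slope deg 16.1 xmax 65.0 z@40 104.1 59
now top tube -82 slope deg 19.6 xmax 49.0 z@40 105.0 47
now top tube -60 slope deg 17.9 xmax 64.0 z@40 105.8 70
now top tube -38 slope deg 17.9 xmax 50.0 z@40 104.5 48
now top tube 38 slope deg 20.7 xmax 63.0 z@40 105.9 70
now top tube 60 slope deg 16.1 xmax 50.0 z@40 104.2 50
now top tube 82 slope deg 21.6 xmax 63.0 z@40 106.4 69
```

Call:
send_rows --pt "0 0 1.5" --pt "0 0 3" --pt "0 0 4.5" --pt "0 0 6" --pt "0 0 7" --roll '[0,0,0,0,0]'

```text
clock: 23.47
position: [0.4234, -0.1503, 0.037]
ee_rot: [0.758, 0.652, -0.0, -0.0]
ft_force: [-0.5, -0.7, 0.6]
grip_width: 0.0
```

```bash
python3 ang.py | grep -v before
```

```text
at [ 0.4234 -0.1503  0.037 ] phi 1.4208 F [-0.5 -0.7  0.6] off [  0.4  -0.9 -23. ] roll None t 23.47 w 0.0
now scene tube -82 slope deg 17.6 xmax 50.0 z@40 105.5 54
now scene tube -60 slope deg 20.4 xmax 64.0 z@40 109.0 66
now scene tube -38 slope deg 10.4 xmax 53.0 z@40 107.0 44
now scene tube 38 slope deg 24.7 xmax 63.0 z@40 106.4 67
now scene tube 60 slope deg 11.7 xmax 50.0 z@40 106.9 41
now scene tube 82 slope deg 20.2 xmax 65.0 z@40 108.9 57
now top tube -82 slope deg 22.0 xmax 49.0 z@40 109.4 46
now top tube -60 slope deg 24.5 xmax 63.0 z@40 110.6 71
now top tube -38 slope deg 19.7 xmax 50.0 z@40 108.5 48
now top tube 38 slope deg 24.6 xmax 63.0 z@40 110.7 72
now top tube 60 slope deg 17.4 xmax 51.0 z@40 107.9 49
now top tube 82 slope deg 26.7 xmax 62.0 z@40 110.3 69
```

Call:
send_rows --pt "0 0 1" --pt "0 0 2" --pt "0 0 2.5" --pt "0 0 2.5" --pt "0 0 2.5" --roll '[0,0,0,0,0]'

```text
clock: 23.98
position: [0.4237, -0.1504, 0.0348]
ee_rot: [0.758, 0.652, -0.0, -0.0]
ft_force: [-1.0, -0.2, 0.8]
grip_width: -0.003
```

Call:
send_rows --pt "0 0 -5" --pt "0 0 -15" --pt "0 0 -30" --pt "0 0 -60" --pt "0 0 -95" --roll '[0,0,0,0,0]'

```text
clock: 24.4
position: [0.423, -0.1498, 0.1307]
ee_rot: [0.758, 0.652, -0.0, -0.001]
ft_force: [0.2, -1.8, 0.5]
grip_width: -0.002
```

Call:
send_rows --pt "0 0 -30" --pt "0 0 -60" --pt "-40 0 -70" --pt "-80 0 -70" --pt "-120 0 -70" --roll '[0,0,0,0,0]'

```text
clock: 24.82
position: [0.4063, -0.2707, 0.2025]
ee_rot: [0.758, 0.653, 0.0, 0.002]
ft_force: [1.1, 0.1, 0.0]
grip_width: 0.001
```

Call:
send_rows --pt "-40 0 0" --pt "-80 0 0" --pt "-120 0 0" --pt "-150 0 0" --pt "-150 0 0" --roll '[0,0,0,0,0]'

```text
clock: 25.23
position: [0.3802, -0.4239, 0.2002]
ee_rot: [0.761, 0.649, -0.001, 0.001]
ft_force: [-1.9, -0.1, 0.0]
grip_width: 0.0
```

```bash
python3 ang.py | grep -v before; python3 lev.py; python3 - <<'E'
from h import *
im,d=eyes.camera('scene'); it,dt=eyes.camera('top'); np.savez('q.npz',im=im,d=d,it=it,dt=dt)
C=cloud('top',dt); ps=-.15; ex=np.array([np.cos(ps),np.sin(ps)]); ey=np.array([-ex[1],ex[0]])
L=C[...,:2]-np.array([.469,-.2175]); X=L@ex*1000; Y=L@ey*1000; Z=C[...,2]*1000
for lab,ys in(('caps -x',(60,-38,-82)),('tails -x',(38,82,-60))):
  for y in ys:
    k=(abs(Y-y)<5)&(X<-20)&(X>-68)&(Z>40)&(Z<135)
    if k.sum()>12: c=np.polyfit(X[k],Z[k],1); print(lab,y,np.degrees(np.arctan(c[0])).round(1),np.polyval(c,-40).round(1))
for y in(-114,-126,125):
    k=(abs(Y-y)<4)&(abs(X)<3)&(Z>85)&(Z<112); print('axle top',y,np.median(Z[k]) if k.any() else None,k.sum())
b=np.load('top0.npz')['im']; diff=cv2.absdiff(b,it).max(2); print('rack/dish change',[(diff[v0:v1,u0:u1]>60).sum() for u0,u1,v0,v1 in((365,440,105,155),(305,350,115,160),(225,270,115,160))])
cv2.imwrite('pics/k.png',cv2.resize(np.hstack([im[150:310,150:320],it[160:320,330:500]]),None,fx=2.3,fy=2.3,interpolation=cv2.INTER_CUBIC))
E
```

```text
at [ 0.3802 -0.4239  0.2002] phi 1.413 F [-1.9 -0.1  0. ] off [277.6  -1.2 139.7] roll None t 25.23 w 0.0
now scene tube -82 slope deg 13.9 xmax 51.0 z@40 106.9 50
now scene tube -60 slope deg 20.2 xmax 65.0 z@40 109.2 60
now scene tube -38 slope deg 12.7 xmax 51.0 z@40 106.4 50
now scene tube 38 slope deg 23.8 xmax 64.0 z@40 107.4 60
now scene tube 60 slope deg 14.4 xmax 50.0 z@40 106.7 41
now scene tube 82 slope deg 22.3 xmax 63.0 z@40 108.2 53
now top tube -82 slope deg 20.3 xmax 49.0 z@40 108.9 46
now top tube -60 slope deg 23.6 xmax 63.0 z@40 110.0 71
now top tube -38 slope deg 17.4 xmax 50.0 z@40 108.2 50
now top tube 38 slope deg 23.7 xmax 63.0 z@40 110.2 73
now top tube 60 slope deg 19.2 xmax 50.0 z@40 108.7 50
now top tube 82 slope deg 25.0 xmax 62.0 z@40 110.7 71
top bar z [-3.03687676e-04  1.07213587e+02] end diff -0.06984816538759477 +- 0.45351734902711516
  plate -62 [-3.17959086e-03  1.70952309e+01] -0.7313058974766454
  plate 62 [-2.0403498e-03  1.7050254e+01] -0.4692804545602335
scene bar z [-1.78039017e-04  1.07154070e+02] end diff -0.040948973963098795 +- 0.53573725128145
  plate -62 [-1.39392574e-03  1.69324917e+01] -0.320602920707159
  plate 62 [1.14469484e-03 1.69117123e+01] 0.26327981303514664
caps -x 60 27.3 66.1
caps -x -38 26.3 66.6
caps -x -82 29.0 66.7
tails -x 38 27.9 65.7
tails -x 82 28.7 64.9
tails -x -60 32.0 65.2
axle top -114 104.48138181718471 8
axle top -126 104.50499235331581 8
axle top 125 103.49268904147169 6
rack/dish change [np.int64(0), np.int64(0), np.int64(0)]
```

View pics/k.png

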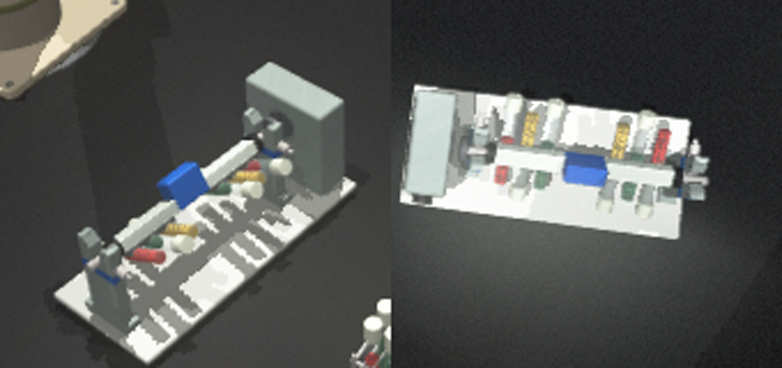

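The picture shows the rotor resting in both posts and turned about 28°. It is level, with the axle tops about 104 mm up at both ends. The arm is clear, so I'm handing in.

```bash
python3 -c "
from workcell import manip; print(manip.hand_in())"
```

```text
the job is handed in; nothing more can be done
None
```

The rotor is seated in both bearing slots and turned about 28°, and I handed the job in at about 26 s with the arm clear. I gripped it by the hub and lowered it into both slots. I pressed it past the catches until the wrist read 22.3 N, or about 25.5 N on the bearings with the rotor's weight. I then eased off, let go, and pushed the tube cap down with shut fingers; the force never went above about 3 N.

**Last checks:**
- **Seating:** the axle is level, with the ends differing by less than about 0.5 mm. Its height above the plate matches what I measured while it was pressed home, and the axle tops read 103.5–104.5 mm against an expected 104.
- **Turn:** comparing the two sides from the top camera gives about 29°, and it stayed turned after release. Individual slope fits varied from 14° to 32°, with the scene camera reading lowest.
- **Rack and dishes:** the top camera shows no change from the start.

**Disagreements:**
- The scene camera placed things about 3 mm further in +x than the top camera. I used the top camera, but the axle touched the slot side on entry, so I shifted it 1–2 mm in +x.
- The fingers met the cap about 20 mm lower by TCP height than expected. I did not find out why, and it did not affect the result.

I viewed 12 pictures, two over the budget of 10.

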